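# Sort loose lithium cells into their racks by colour

## Robot

A 6-joint arm with a two-finger parallel gripper is mounted at the origin on a cart in front of the work surface, level with it; the furniture and walls round the work are solid. World frame = base frame: x ahead of the robot, y to its left, z up, the work surface at z = 0. Lengths are in m, angles in degrees, forces in N, time in s.
With the tool pointing down it reaches from about 0.35 to 0.875 m from the base axis. Payload 4.2 kg.
Tool frame: the origin (TCP) lies between the finger pads; the fingertips stand 17 mm ahead of it and the grasp point (between the pads) lies 2 mm behind it; z points along the fingers, y is the line along which they close (so a half turn about z gives the same grasp; the last joint's range is limited). The gripper opens to 87 mm and grips with 3 to 60 N. Pads are 19 mm wide; open, the fingers measure 117 mm over their backs; the gripper's body (75 mm by 190 mm) begins 51 mm behind the grasp point.
Start: joints at [14.817, 22.042, 0.453, 0, -68.411, -14.817], TCP at [0.625, 0, 0.24] pointing down, gripper open.
Joint ranges: [-179.83, 179.83], [-69.29, 118.12], [-61.27, 80.66], [-181.25, 117.63], [-171.15, -9.14], [-177.46, 177.46]. Speed limits (degrees/s): [159.86, 159.86, 180, 180, 180, 180].

## Interface

Orientations are given as a 3x3 rotation matrix whose columns are the frame's x, y, z axes.
In Python, from station import r gives the robot as it stands.
- The arm moves only by the tool servo_tool, never from a script. Its argument "targets" is a list of rows, each a list of 5 numbers: the shift along the world's x, y, z in units of 30 mm (1.0 is 30 mm), then the turn about the world's z in rad, then the finger opening in mm, from 0 to 87. In form: [[x, y, z, turn, gripper], ...]. A call has exactly 5 rows; each row is the pose to reach, as a shift and turn from the pose commanded when the call began; what a row does not reach only later rows make up. A row lasts 1/12 s, in which the tool goes at most 41.7 mm and 7.16 degrees, less where a joint would pass 70% of its speed; a pose out of reach is approached as far as the arm can. A call with a gripper value outside its range is refused whole. The fingers move at their own pace and stop on an object; the grip force is fixed at half the most. Time passes only in rows, so rows that repeat a pose let the fingers close, or fill a call up. It gives the time, the measured TCP pose, the force, the opening and the grip force at its end, in the units of the state.
- r.sense(): the state, without advancing time (a new reading comes with each control period).
- r.capture(name): name is "scene" or "side" or "wrist"; returns a dict with "pixels" (420x560x3 uint8, red, green, blue), "fx", "fy", "cx", "cy" (pixels), "world_from_camera" (4x4, takes a point from camera to world coordinates). Camera axes: x right, y down, z forward; pixel columns grow to the right and rows downward; lengths in m; the calibration is good to about 2 mm. A picture is of the moment at which its call begins. There is no depth.
- r.finish_job(): hands the job in; it is judged then, once.
The state is a dict: "time_s": time; "joints": joint angles; "joint_velocities": joint speeds; "effort": joint torques, N m; "tcp_pos": TCP position; "ee_rot": TCP orientation; "wrist_force": force on the tool from outside, world axes, zero at the start; "moment": the same for the moment, N m; "gripper_width": opening from 0.0 (shut) to 1.0 (fully open); "gripper_force": force on a finger pad.
Only numpy, scipy, OpenCV 4.12 (cv2) and the standard library are available. Lean on these libraries where they do the work, as an engineer would, in place of code of your own. Each camera call takes 0.05 s, during which the arm holds its last target. There are 200 camera calls.

## Task

Put away the four loose lithium cells lying round the flux jar in the middle of the bench (not the two far back by the red charger): the two purple ones into the rack with the purple end walls and the two green ones into the rack with the green end walls, one cell to a trough, each lying properly down in its trough about midway between the end walls. Leave the flux jar and the solder reel where they stand.

Things in the scene. Friction and masses are not known exactly. Their poses are not given: they have to be found in the camera images.
- purple_cell_a_mid (a point): one of the two loose purple lithium cells: a plain purple cylinder 18 mm in diameter and 64 mm long, 46 g, lying on its side on the bench among the other things, free to roll. This point is the cell's centre (9 mm above the bench at the start); its y axis runs along the cell, either way round; its x and z axes turn as the cell rolls.
- purple_cell_b_mid (a point): one of the two loose purple lithium cells: a plain purple cylinder 18 mm in diameter and 64 mm long, 46 g, lying on its side on the bench among the other things, free to roll. This point is the cell's centre (9 mm above the bench at the start); its y axis runs along the cell, either way round; its x and z axes turn as the cell rolls.
- green_cell_a_mid (a point): one of the two loose green lithium cells: a plain green cylinder 18 mm in diameter and 64 mm long, 46 g, lying on its side on the bench among the other things, free to roll. This point is the cell's centre (9 mm above the bench at the start); its y axis runs along the cell, either way round; its x and z axes turn as the cell rolls.
- green_cell_b_mid (a point): one of the two loose green lithium cells: a plain green cylinder 18 mm in diameter and 64 mm long, 46 g, lying on its side on the bench among the other things, free to roll. This point is the cell's centre (9 mm above the bench at the start); its y axis runs along the cell, either way round; its x and z axes turn as the cell rolls.
- purple_rack_trough0 (a point): centre of a cell seated in the first trough of the fixed purple rack (black base 118 x 92 x 4 mm, purple end walls and middle stripe), 21 mm above the bench; y along the trough, x across, z up. Trough: two grey 45-degree V saddles 36 mm wide, 22.5 mm high, at y = -31 to -19 and 19 to 31 mm; between them open down to the base for fingers. End walls, 16 mm high, at y = +-42 mm.
- purple_rack_trough1 (a point): the same point of the second, identical and parallel trough of the purple rack, 76 mm from the first towards its +x (rack's middle stripe lies midway). The V centres a cell sideways; lengthwise it has 10 mm to spare at each end.
- green_rack_trough0 (a point): centre of a cell seated in the first trough of the fixed green rack (black base 118 x 92 x 4 mm, green end walls and middle stripe), 21 mm above the bench; y along the trough, x across, z up. Trough: two grey 45-degree V saddles 36 mm wide, 22.5 mm high, at y = -31 to -19 and 19 to 31 mm; between them open down to the base for fingers. End walls, 16 mm high, at y = +-42 mm.
- green_rack_trough1 (a point): the same point of the second, identical and parallel trough of the green rack, 76 mm from the first towards its +x (rack's middle stripe lies midway). The V centres a cell sideways; lengthwise it has 10 mm to spare at each end.
- flux_jar: bystander, to be left alone: jar of flux with a green lid, 44 mm across and 34 mm high, loose on the bench among the cells; origin at the centre of its underside, z up.
- solder_reel: bystander, to be left alone: blue reel of solder wire, 49 mm across and 30 mm high, standing loose on the bench beyond the cells; origin at the centre of its underside, z up.
Not all that is in view belongs to the job. What is shaped like the part that bears purple_cell_b_mid but orange is not meant. What is shaped like the part that bears green_cell_b_mid but white is not meant.

How it is judged:
By the outcome, as a careful person would: the job done as asked, in the order asked, and still so for the second after the job is handed in, with the robot touching nothing.
It also fails if it takes over 96 s, if anything falls off the work surface, if the arm or the gripper's body presses on something with over 40 N, if the wrist force passes 120 N, or if a joint passes its speed limit or range.

## Working session

There is one attempt and no reset: what is moved stays moved. The work goes in short steps, Python scripts to look and compute and a tool call to move; the robot and the scene stay as the last step left them, time stands still between calls to the robot, and variables do not carry over. Pictures are saved under pics/ and viewed, at most 14 in all, crops included, and the job is handed in when it is done.

Besides the shell and the picture viewer there is one more tool, called as name(argument=value, ...) on one line, values as JSON. servo_tool: Moves the arm, as the interface text tells. Its arguments: {"type":"object","properties":{"targets":{"type":"array","items":{"type":"array","items":{"type":"number"}}}},"required":["targets"]}

```bash
mkdir -p pics; python3 - <<'E'
from station import r
import cv2,numpy as np,pickle
d={n:r.capture(n) for n in("scene","side","wrist")}
pickle.dump(d,open('c0.pkl','wb'))
for n in d:
    print(n,d[n]['fx'],d[n]['cx'],d[n]['cy'],np.round(d[n]['world_from_camera'],3).tolist())
    cv2.imwrite(f'pics/{n}0.png',d[n]['pixels'][:,:,::-1])
print(r.sense()['time_s'],r.sense()['ee_rot'])
E
```

```text
scene 379.89639316844523 273.61886224090955 201.38341873009304 [[0.426, -0.457, 0.781, -0.109], [-0.904, -0.191, 0.382, -0.359], [-0.026, -0.869, -0.494, 0.503], [0.0, 0.0, 0.0, 1.0]]
side 469.92284070179795 286.13570984137755 208.97955024194854 [[-0.987, -0.094, 0.132, 0.424], [-0.161, 0.646, -0.746, 0.885], [-0.015, -0.758, -0.653, 0.813], [0.0, 0.0, 0.0, 1.0]]
wrist 376.93789879970365 280.4963997806457 208.80054705655618 [[-1.0, 0.001, -0.002, 0.624], [0.0, 0.957, 0.29, -0.08], [0.002, 0.29, -0.957, 0.384], [0.0, 0.0, 0.0, 1.0]]
0.15 [[-1.48180628e-04 -9.99998585e-01 -1.67592376e-03]
 [-9.99999980e-01  1.48399923e-04 -1.30726542e-04]
 [ 1.30975064e-04  1.67590436e-03 -9.99998587e-01]]
```

View pics/scene0.png

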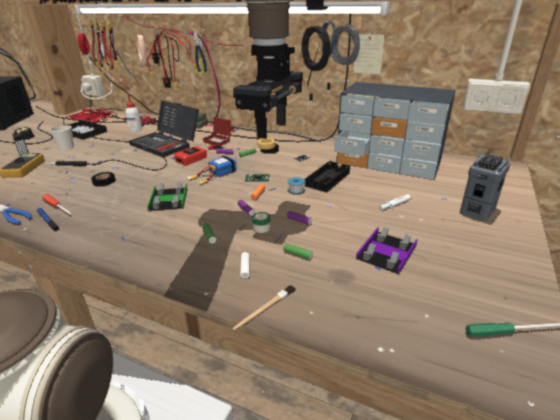

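View pics/side0.png

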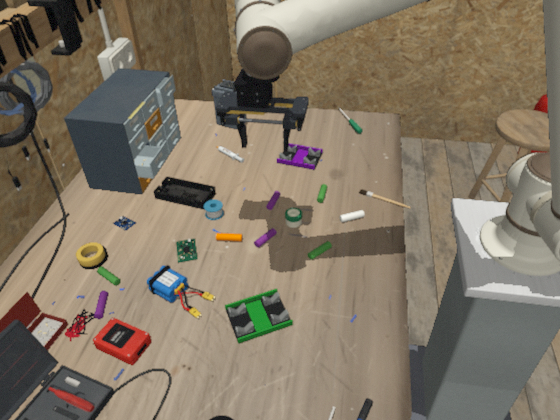

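View pics/wrist0.png

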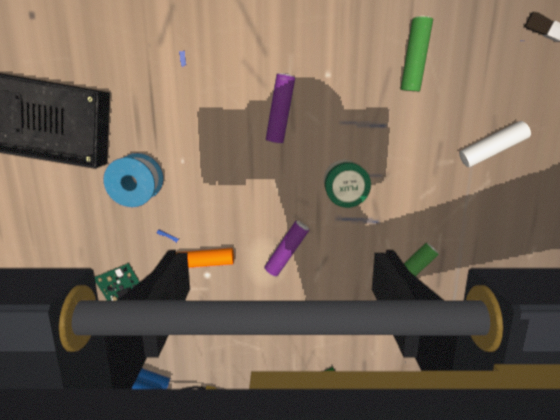

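The four cells meant are purple at wrist (281,108) and (287,248), and green at (417,54) and (422,262), all lying round the jar at (348,185). Orange (205,258) and white (495,143) are the wrong colours. The purple/green pair at side (101,303) and (108,276), by the red charger, is not meant. The racks are at side (300,156) purple and (258,315) green.

```bash
cat > h.py <<'E'
import cv2,numpy as np
from scipy.optimize import least_squares
def ray(c,uv):
    T=np.array(c['world_from_camera']);d=T[:3,:3]@[(uv[0]-c['cx'])/c['fx'],(uv[1]-c['cy'])/c['fy'],1]
    return T[:3,3],d/np.linalg.norm(d)
def plane(c,uv,z):
    o,d=ray(c,uv);return o+d*(z-o[2])/d[2]
def tri(obs):
    A=np.zeros((3,3));b=np.zeros(3);L=[]
    for c,uv in obs:
        o,d=ray(c,uv);P=np.eye(3)-np.outer(d,d);A+=P;b+=P@o;L.append((P,o))
    p=np.linalg.solve(A,b);return p,max(np.linalg.norm(P@(p-o)) for P,o in L)
def proj(c,p):
    T=np.linalg.inv(np.array(c['world_from_camera']));q=T[:3,:3]@p+T[:3,3]
    return np.array([c['fx']*q[0]/q[2]+c['cx'],c['fy']*q[1]/q[2]+c['cy']])
def blobs(c,col,amin=40):
    h=cv2.cvtColor(c['pixels'],cv2.COLOR_RGB2HSV)
    lo,hi=((45,90,25),(80,255,255)) if col=='g' else ((128,90,25),(155,255,255))
    m=cv2.inRange(h,lo,hi);n,l,s,ce=cv2.connectedComponentsWithStats(m)
    out=[]
    for i in range(1,n):
        if s[i,4]>=amin:
            ys,xs=np.where(l==i);P=np.c_[xs,ys].astype(float);w,v=np.linalg.eigh(np.cov(P.T));a=v[:,1]*2*np.sqrt(w[1])
            out.append((ce[i],s[i,4],a))
    return out
def yaw(c,b,z=.009):
    p,q=plane(c,b[0]-b[2]*.8,z),plane(c,b[0]+b[2]*.8,z);d=q-p
    return np.degrees(np.arctan2(d[1],d[0]))%180
E
python3 - <<'E'
import pickle,cv2,numpy as np
from h import *
d=pickle.load(open('c0.pkl','rb'))
for n in d:
  for col in 'pg':
    for b in blobs(d[n],col): print(n,col,b[0].round(1),b[1],plane(d[n],b[0],.009).round(3)[:2],round(yaw(d[n],b),1))
def crop(n,x,y,w,h):return cv2.resize(d[n]['pixels'][y:y+h,x:x+w,::-1],(400,300),interpolation=cv2.INTER_CUBIC)
im=np.vstack([np.hstack([crop('side',260,130,80,60),crop('side',210,280,100,75)]),np.hstack([crop('scene',347,222,80,60),crop('scene',128,170,80,60)])])
cv2.imwrite('pics/racks.png',im)
cv2.imwrite('pics/cells.png',cv2.resize(d['side']['pixels'][170:290,220:380,::-1],(800,600),interpolation=cv2.INTER_CUBIC))
E
```

```text
scene p [223.8 150.8] 65 [0.924 0.333] 92.0
scene p [244.  205.7] 73 [0.62  0.084] 54.7
scene p [297.6 217.2] 140 [ 0.622 -0.065] 79.0
scene p [387.4 249.6] 618 [ 0.576 -0.289] 85.4
scene g [247.3 152.1] 62 [0.944 0.251] 149.4
scene g [151.1 198.2] 65 [0.558 0.337] 31.9
scene g [182.2 196.1] 81 [0.6   0.265] 31.6
scene g [166.  197.5] 101 [0.577 0.302] 130.3
scene g [260.6 221. ] 69 [0.572 0.011] 114.6
scene g [207.4 230.6] 94 [0.486 0.107] 47.8
scene g [296.8 250.7] 206 [ 0.497 -0.114] 84.6
scene g [489.1 329.1] 486 [ 0.426 -0.479] 117.5
side p [298.1 158.1] 375 [ 0.588 -0.271] 20.6
side p [272.9 200.1] 110 [ 0.627 -0.066] 79.8
side p [264.9 237.4] 155 [0.621 0.078] 58.2
side p [100.7 304.7] 215 [0.928 0.332] 104.1
side g [355.  125.9] 78 [ 0.43  -0.481] 118.9
side g [321.7 193.1] 108 [ 0.501 -0.114] 86.0
side g [293.8 216.8] 87 [ 0.562 -0.007] 19.1
side g [191.7 246.1] 62 [0.79  0.133] 118.0
side g [180.6 246.9] 70 [0.816 0.14 ] 98.7
side g [319.3 249.9] 180 [0.484 0.101] 47.9
side g [187.9 257.4] 71 [0.787 0.17 ] 24.1
side g [108.3 275.4] 182 [0.949 0.251] 152.1
side g [258.2 316. ] 1087 [0.589 0.309] 133.8
wrist p [279.8 108. ] 1185 [ 0.624 -0.068] 79.5
wrist p [285.2 249.3] 862 [0.618 0.079] 57.9
wrist g [416.3  53.1] 1451 [ 0.498 -0.117] 84.5
wrist g [346.4 182.6] 669 [0.556 0.006] 176.6
wrist g [420.1 259.5] 531 [0.472 0.091] 48.5
wrist g [116.7 281.2] 571 [0.804 0.117] 18.0
```

View pics/racks.png

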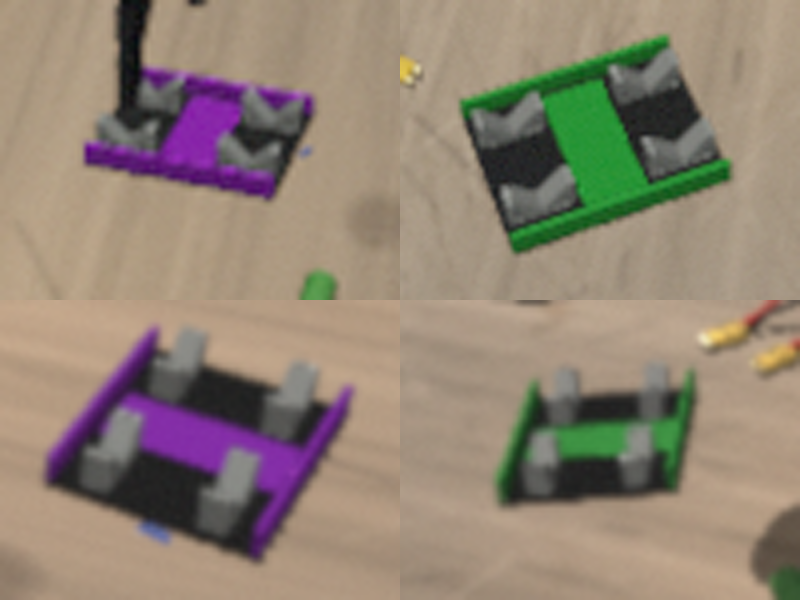

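View pics/cells.png

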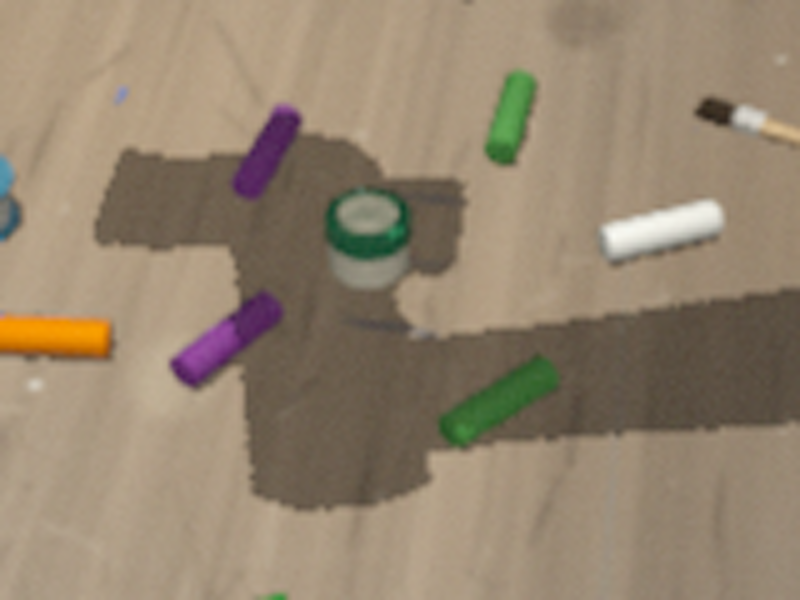

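The enlarged side crop shows the jar at (368,235) with purple cells at (267,152) and (228,338) and green cells at (512,117) and (498,400). Orange (40,337) and white (662,230) are decoys. The rack crops show the end walls, stripes and V saddles clearly, so I'm using their corners for a pose fit.

```bash
cat > fit.py <<'E'
import pickle
from h import *
d=pickle.load(open('c0.pkl','rb'))
S,C,W=d['side'],d['scene'],d['wrist']
for n,o in dict(purA=[(S,(272.9,200.1)),(W,(279.8,108)),(C,(297.6,217.2))],purB=[(S,(264.9,237.4)),(W,(285.2,249.3)),(C,(245,206))],
  grA=[(S,(321.7,193.1)),(W,(416.3,53.1)),(C,(296.8,250.7))],grB=[(S,(319.3,249.9)),(C,(207.4,230.6))],jarlid=[(S,(293.3,213)),(W,(347.5,184.5)),(C,(261,217))]).items():
    print(n,[x.round(4) for x in tri(o)])
a,b,g,e=(1,1),(-1,1),(-1,-1),(1,-1)
R=dict(purple=[(S,a,0,277.2,162.6),(S,b,0,314.2,169.4),(S,g,1,322.3,149.2),(S,e,1,289,143.7),(C,b,0,356.6,259),(C,a,1,378.2,227.2),(C,g,0,398.4,273.6),(C,e,1,417.4,239.6)],
green=[(S,a,0,238.75,342.5),(S,b,0,292.5,324.5),(S,g,1,277,289.5),(S,e,1,225.5,305.5),(C,b,0,148.4,210.6),(C,a,1,155,186.2),(C,e,1,186.4,184),(C,g,0,183.6,208.4)])
for n,L in R.items():
    def pt(q,c,h):
        cs,sn=np.cos(q[3]),np.sin(q[3]);x,y=.059*c[0],.046*c[1]
        return np.array([q[0]+cs*x-sn*y,q[1]+sn*x+cs*y,q[2]+h*q[4]])
    f=lambda q:np.concatenate([proj(c,pt(q,k,h))-[u,v] for c,k,h,u,v in L])
    s=least_squares(f,[.58,-.28 if n=='purple' else .3,0,0,.016]);q=s.x
    print(n,q.round(4),'yaw',np.degrees(q[3]).round(1),'rms',np.sqrt(np.mean(s.fun**2)).round(2))
    for k in(-1,1):print('  trough',(q[:2]+k*.038*np.array([np.cos(q[3]),np.sin(q[3])])).round(4))
E
python3 fit.py
```

```text
purA [array([ 0.6251, -0.066 ,  0.0084]), np.float64(0.0024)]
purB [array([0.6191, 0.0792, 0.01  ]), np.float64(0.0014)]
grA [array([ 0.4989, -0.1151,  0.0087]), np.float64(0.0023)]
grB [array([0.4836, 0.1039, 0.0117]), np.float64(0.0006)]
jarlid [array([0.5599, 0.0025, 0.0301]), np.float64(0.0017)]
purple [ 0.5839 -0.2883 -0.0008 -0.1732  0.0124] yaw -9.9 rms 0.75
  trough [ 0.5464 -0.2818]
  trough [ 0.6213 -0.2949]
green [ 5.892e-01  3.035e-01 -4.000e-04  5.408e-01  1.050e-02] yaw 31.0 rms 0.43
  trough [0.5567 0.2839]
  trough [0.6218 0.323 ]
```

Heights come out at 8–12 mm for the cells (9 expected) and about 0 for the rack bases. All targets are within reach, so I'm starting with purple A.

servo_tool(targets=[[0, -0.7, -1.2, -0.1, 50], [0, -1.5, -2.5, -0.18, 50], [0, -2.2, -3.8, -0.18, 50], [0, -2.2, -5, -0.18, 50], [0, -2.2, -5, -0.18, 50]])

```text
time_s: 0.57
tcp_pos: [0.6184, -0.0675, 0.0805]
ee_rot: [[-0.183, -0.983, -0.018], [-0.983, 0.184, 0.0], [0.003, 0.018, -1.0]]
wrist_force: [-1.5, -0.5, -1.5]
gripper_width: 0.707
gripper_force: 0.0
```

servo_tool(targets=[[0, 0, 0, 0, 50], [0, 0, -1, 0, 50], [0, 0, -2.0, 0, 50], [0, 0, -2.3, 0, 50], [0, 0, -2.3, 0, 50]])

```text
time_s: 0.98
tcp_pos: [0.625, -0.0654, 0.0206]
ee_rot: [[-0.178, -0.984, -0.001], [-0.984, 0.178, -0.0], [0.001, 0.001, -1.0]]
wrist_force: [-0.1, -0.3, -0.1]
gripper_width: 0.578
gripper_force: 0.0
```

servo_tool(targets=[[0, 0, 0, 0, 10], [0, 0, 0, 0, 10], [0, 0, 0, 0, 10], [0, 0, 0, 0, 10], [0, 0, 0, 0, 10]])

```text
time_s: 1.4
tcp_pos: [0.6256, -0.0659, 0.0218]
ee_rot: [[-0.179, -0.984, 0.002], [-0.984, 0.179, 0.0], [-0.001, -0.002, -1.0]]
wrist_force: [0.4, 0.3, 0.1]
gripper_width: 0.282
gripper_force: 0.0
```

servo_tool(targets=[[0, 0, 0, 0, 10], [0, 0, 0.5, 0, 10], [0, 0, 1.2, 0, 10], [0, 0, 2, 0, 10], [0, 0, 2, 0, 10]])

```text
time_s: 1.82
tcp_pos: [0.6282, -0.066, 0.0857]
ee_rot: [[-0.178, -0.984, 0.009], [-0.984, 0.178, -0.0], [-0.001, -0.009, -1.0]]
wrist_force: [1.1, -0.6, 0.5]
gripper_width: 0.194
gripper_force: 30.0
```

servo_tool(targets=[[0, -1.2, 0.2, 0, 10], [0, -2.5, 0.3, 0, 10], [0, -3.8, 0.3, 0, 10], [0, -5.1, 0.3, 0, 10], [-0.1, -6.4, 0.3, 0, 10]])

```text
time_s: 2.23
tcp_pos: [0.6219, -0.2595, 0.0893]
ee_rot: [[-0.178, -0.984, 0.0], [-0.984, 0.178, 0.0], [-0.0, -0.0, -1.0]]
wrist_force: [1.4, 0.3, 0.2]
gripper_width: 0.197
gripper_force: 30.0
```

servo_tool(targets=[[0, -1, 0, 0, 10], [0, -1.2, 0, 0, 10], [0, -1.2, 0, 0, 10], [0, -1.2, 0, 0, 10], [0, -1.2, 0, 0, 10]])

```text
time_s: 2.65
tcp_pos: [0.6219, -0.2927, 0.0893]
ee_rot: [[-0.178, -0.984, -0.001], [-0.984, 0.178, 0.0], [-0.0, 0.001, -1.0]]
wrist_force: [0.2, 0.3, -0.9]
gripper_width: 0.194
gripper_force: 30.0
```

```bash
cat > snap.py <<'E'
import sys,pickle,cv2
from station import r
d={n:r.capture(n) for n in("wrist","side","scene")};k=sys.argv[1]
pickle.dump(d,open(f'c{k}.pkl','wb'));cv2.imwrite(f'pics/w{k}.png',d['wrist']['pixels'][:,:,::-1])
s=r.sense();print(s['time_s'],s['tcp_pos'],s['gripper_width'])
E
python3 snap.py 1
```

```text
2.8 [ 0.62233297 -0.29244676  0.08971491] 0.1983326906057233
```

View pics/w1.png

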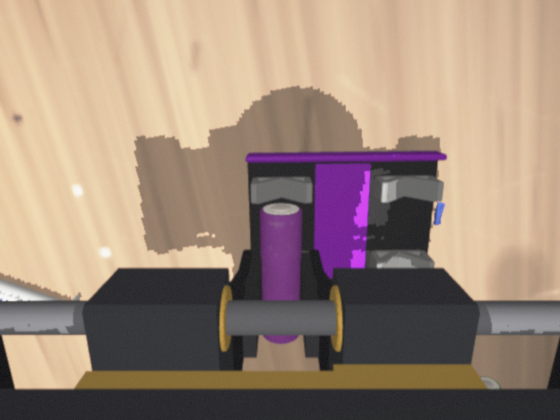

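The cell is held straight, cell end at (281,208), and lies in line with the left V saddle at (282,188). The far wall is at row 155. Next I'm checking the lengthwise position.

```bash
python3 - <<'E'
import pickle
from h import *
W=pickle.load(open('c1.pkl','rb'))['wrist']
u=np.array([np.cos(np.radians(-10)),np.sin(np.radians(-10))]);v=np.array([-u[1],u[0]])
c=np.array([.6223,-.2925])
for n,p,z in [('wall top L',(247,154),.016),('wall topR',(445,153),.016),('wall base inner L',(249,162),.004),('base R',(437,162),.004),('saddle top L',(251,179),.0225),('saddle topR',(312,178),.0225),('saddle inner edge',(282,203),.015),('cell end',(281,206),.079),('cellend top',(281,205),.088)]:
    q=plane(W,p,z)[:2]-c;print(n,(q@u*1e3).round(1),(q@v*1e3).round(1))
E
```

```text
wall top L 18.0 -47.6
wall topR -96.9 -47.6
wall base inner L 17.9 -40.8
base R -97.9 -40.3
saddle top L 15.5 -34.2
saddle topR -19.5 -34.6
saddle inner edge -2.3 -17.6
cell end -1.6 -34.6
cellend top -1.6 -37.7
```

servo_tool(targets=[[0, 0, -0.6, 0, 10], [0, 0, -1.2, 0, 10], [0, 0, -1.7, 0, 10], [0, 0, -1.83, 0, 10], [0, 0, -1.83, 0, 10]])

```text
time_s: 3.22
tcp_pos: [0.6218, -0.2928, 0.0342]
ee_rot: [[-0.177, -0.984, -0.002], [-0.984, 0.177, 0.0], [-0.0, 0.002, -1.0]]
wrist_force: [-0.3, -0.0, 0.1]
gripper_width: 0.197
gripper_force: 30.0
```

servo_tool(targets=[[0, 0, 0, 0, 10], [0, 0, 0, 0, 40], [0, 0, 0, 0, 40], [0, 0, 0, 0, 40], [0, 0, 0, 0, 40]])

```text
time_s: 3.63
tcp_pos: [0.6222, -0.2941, 0.0352]
ee_rot: [[-0.179, -0.984, 0.001], [-0.984, 0.179, -0.0], [0.0, -0.001, -1.0]]
wrist_force: [0.1, -0.0, -0.5]
gripper_width: 0.403
gripper_force: 0.0
```

servo_tool(targets=[[0, 0, 0, 0, 40], [0, 0, 0.5, 0, 45], [0, 0, 1.3, 0, 50], [0, 0, 2, 0, 50], [0, 0, 2, 0, 50]])

```text
time_s: 4.05
tcp_pos: [0.6249, -0.2952, 0.1002]
ee_rot: [[-0.178, -0.984, 0.009], [-0.984, 0.178, -0.004], [0.002, -0.01, -1.0]]
wrist_force: [0.6, -0.1, 1.7]
gripper_width: 0.562
gripper_force: 0.0
```

servo_tool(targets=[[0, 1, 0, 0, 50], [0, 2.3, 0, -0.1, 50], [0, 3.6, 0, -0.2, 50], [0, 4.9, 0, -0.3, 50], [0, 6.2, 0, -0.38, 50]])

```text
time_s: 4.47
tcp_pos: [0.6215, -0.1065, 0.0944]
ee_rot: [[-0.536, -0.844, -0.0], [-0.844, 0.536, 0.0], [0.0, 0.0, -1.0]]
wrist_force: [-0.4, 0.3, -0.1]
gripper_width: 0.575
gripper_force: 0.0
```

servo_tool(targets=[[0, 1.3, 0, 0, 50], [0, 2.6, 0, 0, 50], [0, 3.9, 0, 0, 50], [0, 5.2, 0, 0, 50], [-0.1, 6.2, 0, 0, 50]])

```text
time_s: 4.88
tcp_pos: [0.6191, 0.0809, 0.0946]
ee_rot: [[-0.53, -0.848, 0.001], [-0.848, 0.53, 0.0], [-0.001, -0.0, -1.0]]
wrist_force: [-0.4, -0.0, -0.3]
gripper_width: 0.58
gripper_force: 0.0
```

servo_tool(targets=[[0, 0, 0, 0, 50], [0, 0, 0, 0, 50], [0, 0, 0, 0, 50], [0, 0, 0, 0, 50], [0, 0, 0, 0, 50]])

```text
time_s: 5.3
tcp_pos: [0.619, 0.0767, 0.0945]
ee_rot: [[-0.533, -0.846, -0.0], [-0.846, 0.533, -0.0], [0.0, 0.0, -1.0]]
wrist_force: [0.6, -0.6, 1.1]
gripper_width: 0.572
gripper_force: 0.0
```

```bash
python3 snap.py 2; python3 - <<'E'
import pickle
from h import *
d=pickle.load(open('c2.pkl','rb'))
for n in d:
    for b in blobs(d[n],'p'):print(n,b[0].round(1),b[1],plane(d[n],b[0],.009).round(4)[:2],round(yaw(d[n],b),1))
E
```

```text
5.45 [0.6190584  0.0770043  0.09463867] 0.5743684175704868
wrist [282.5 225.2] 2490 [0.6176 0.0781] 57.8
side [308.5 165.6] 59 [ 0.5529 -0.2369] 169.5
side [264.6 237.4] 160 [0.6213 0.0782] 57.4
side [100.6 304.8] 216 [0.928  0.3317] 103.9
scene [244.1 205.9] 69 [0.6198 0.0831] 55.0
scene [387.4 249.6] 618 [ 0.5763 -0.2891] 85.4
scene [394. 235.] 204 [ 0.6365 -0.2922] 81.9
```

View pics/w2.png

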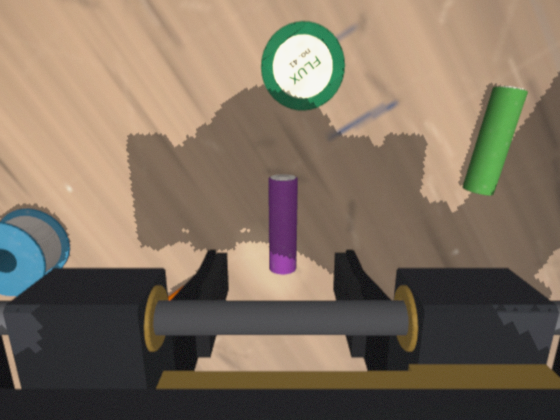

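The purple cell is at (283,225), straight between the open fingers. The jar (303,65) and reel are well clear, so I'm descending.

servo_tool(targets=[[0, 0.05, -0.8, 0, 50], [0, 0.05, -1.7, 0, 50], [0, 0.05, -2.4, 0, 50], [0, 0.05, -2.45, 0, 50], [0, 0.05, -2.45, 0, 30]])

```text
time_s: 5.87
tcp_pos: [0.6187, 0.0789, 0.0205]
ee_rot: [[-0.532, -0.847, -0.002], [-0.847, 0.532, -0.001], [0.002, 0.001, -1.0]]
wrist_force: [0.6, 0.4, -0.3]
gripper_width: 0.549
gripper_force: 0.0
```

servo_tool(targets=[[0, 0, 0, 0, 10], [0, 0, 0, 0, 10], [0, 0, 0, 0, 10], [0, 0, 0, 0, 10], [0, 0, 0, 0, 10]])

```text
time_s: 6.28
tcp_pos: [0.6192, 0.0796, 0.0219]
ee_rot: [[-0.531, -0.847, 0.001], [-0.847, 0.531, 0.0], [-0.001, -0.001, -1.0]]
wrist_force: [-0.3, 0.7, 0.4]
gripper_width: 0.204
gripper_force: 5.5
```

servo_tool(targets=[[0, 0, 0, 0, 10], [0, 0, 0, 0, 10], [0, 0, 0.8, 0, 10], [0, 0, 1.8, 0, 10], [0, 0, 2.3, 0, 10]])

```text
time_s: 6.7
tcp_pos: [0.6202, 0.0798, 0.0929]
ee_rot: [[-0.531, -0.848, 0.003], [-0.848, 0.531, 0.0], [-0.002, -0.003, -1.0]]
wrist_force: [0.7, 0.8, -0.4]
gripper_width: 0.197
gripper_force: 30.0
```

servo_tool(targets=[[-0.1, -1, 0, 0.1, 10], [-0.3, -2.3, 0, 0.2, 10], [-0.6, -3.6, 0, 0.3, 10], [-0.9, -4.9, 0, 0.38, 10], [-1.2, -6.1, 0, 0.38, 10]])

```text
time_s: 7.12
tcp_pos: [0.5821, -0.1051, 0.09]
ee_rot: [[-0.176, -0.984, -0.0], [-0.984, 0.176, 0.0], [0.0, 0.0, -1.0]]
wrist_force: [0.6, 0.1, 0.7]
gripper_width: 0.199
gripper_force: 30.0
```

servo_tool(targets=[[-0.3, -1.3, 0, 0, 10], [-0.6, -2.6, 0, 0, 10], [-0.9, -3.9, 0, 0, 10], [-1.2, -5.1, 0, 0, 10], [-1.2, -5.9, 0, 0, 10]])

```text
time_s: 7.53
tcp_pos: [0.5447, -0.2832, 0.0898]
ee_rot: [[-0.182, -0.983, -0.002], [-0.983, 0.182, 0.001], [-0.0, 0.002, -1.0]]
wrist_force: [0.3, 0.7, -0.8]
gripper_width: 0.199
gripper_force: 30.0
```

servo_tool(targets=[[0, 0, 0, 0, 10], [0, 0, 0, 0, 10], [0, 0, 0, 0, 10], [0, 0, 0, 0, 10], [0, 0, 0, 0, 10]])

```text
time_s: 7.95
tcp_pos: [0.5473, -0.2793, 0.0901]
ee_rot: [[-0.177, -0.984, -0.0], [-0.984, 0.177, 0.0], [-0.0, 0.0, -1.0]]
wrist_force: [0.6, -0.2, -0.0]
gripper_width: 0.201
gripper_force: 30.0
```

```bash
python3 snap.py 3
```

```text
8.1 [ 0.54728274 -0.27957489  0.09025938] 0.1981843253965629
```

View pics/w3.png

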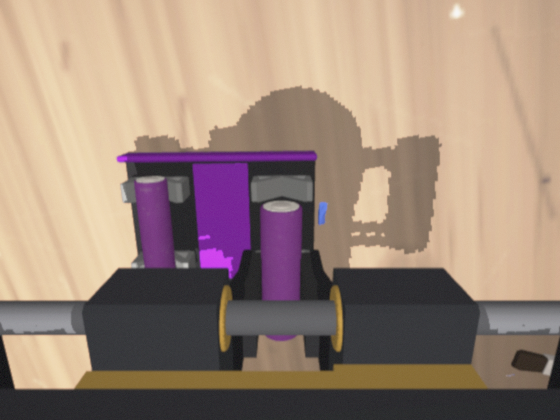

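The first cell is seated at (152,225) with its end even with the saddle's far edge. The held cell at (281,205) lines up with the right saddle (282,188), so I'm lowering it.

servo_tool(targets=[[0, 0, -0.6, 0, 10], [0, 0, -1.2, 0, 10], [0, 0, -1.7, 0, 10], [0, 0, -1.87, 0, 10], [0, 0, -1.87, 0, 10]])

```text
time_s: 8.52
tcp_pos: [0.5465, -0.2798, 0.034]
ee_rot: [[-0.177, -0.984, -0.003], [-0.984, 0.177, 0.0], [0.0, 0.003, -1.0]]
wrist_force: [-0.7, -1.0, 0.4]
gripper_width: 0.199
gripper_force: 30.0
```

servo_tool(targets=[[0, 0, 0, 0, 10], [0, 0, 0, 0, 40], [0, 0, 0, 0, 40], [0, 0, 0, 0, 40], [0, 0, 0, 0, 40]])

```text
time_s: 8.93
tcp_pos: [0.5474, -0.2806, 0.0344]
ee_rot: [[-0.179, -0.984, 0.001], [-0.984, 0.179, -0.0], [0.0, -0.001, -1.0]]
wrist_force: [0.6, -0.1, -0.4]
gripper_width: 0.405
gripper_force: 0.0
```

servo_tool(targets=[[0, 0, 0, 0, 40], [0, 0, 0.5, 0, 45], [0, 0, 1.3, 0, 50], [0, 0, 2, 0, 50], [0, 0, 2, 0, 50]])

```text
time_s: 9.35
tcp_pos: [0.55, -0.2816, 0.0989]
ee_rot: [[-0.178, -0.984, 0.009], [-0.984, 0.178, -0.003], [0.002, -0.009, -1.0]]
wrist_force: [1.0, -0.1, 1.0]
gripper_width: 0.566
gripper_force: 0.0
```

servo_tool(targets=[[-0.3, 1, 0, 0.09, 50], [-0.6, 2.3, 0, 0.09, 50], [-1, 3.5, 0, 0.09, 50], [-1.4, 4.7, 0, 0.09, 50], [-1.6, 5.5, 0, 0.09, 50]])

```text
time_s: 9.77
tcp_pos: [0.4971, -0.1134, 0.0938]
ee_rot: [[-0.089, -0.996, -0.001], [-0.996, 0.089, 0.001], [-0.0, 0.001, -1.0]]
wrist_force: [0.8, 0.5, 1.2]
gripper_width: 0.574
gripper_force: 0.0
```

servo_tool(targets=[[0, 0, 0, 0, 50], [0, 0, 0, 0, 50], [0, 0, 0, 0, 50], [0, 0, 0, 0, 50], [0, 0, 0, 0, 50]])

```text
time_s: 10.18
tcp_pos: [0.4992, -0.1164, 0.0938]
ee_rot: [[-0.091, -0.996, -0.0], [-0.996, 0.091, -0.0], [0.0, 0.0, -1.0]]
wrist_force: [-0.4, 0.3, 0.0]
gripper_width: 0.574
gripper_force: 0.0
```

```bash
python3 snap.py 4; cat > gb.py <<'E'
import pickle,sys
from h import *
d=pickle.load(open(f'c{sys.argv[1]}.pkl','rb'))
for n in ('wrist','side'):
    for b in blobs(d[n],'g',80):print(n,b[0].round(1),b[1],plane(d[n],b[0],.009).round(4)[:2],round(yaw(d[n],b),1))
E
python3 gb.py 4
```

```text
10.3333 [ 0.49901358 -0.11620676  0.09383402] 0.5744620378605987
wrist [281.2 227.2] 2509 [ 0.498  -0.1143] 85.1
side [321.6 193.1] 113 [ 0.5014 -0.1144] 85.9
side [293.3 217.1] 82 [ 0.5629 -0.0063] 13.2
side [185.9 246.4] 134 [0.8033 0.1365] 15.3
side [319.6 249.6] 189 [0.4837 0.0998] 49.2
side [108.3 275.5] 181 [0.9485 0.2515] 152.3
side [258.2 316. ] 1081 [0.5889 0.3094] 131.9
```

Well aligned (cell at y ≈ −0.1145), so I'm grasping it.

servo_tool(targets=[[0, 0.05, -0.8, 0, 50], [0, 0.05, -1.7, 0, 50], [0, 0.05, -2.4, 0, 50], [0, 0.05, -2.43, 0, 50], [0, 0.05, -2.43, 0, 30]])

```text
time_s: 10.75
tcp_pos: [0.4986, -0.1143, 0.0205]
ee_rot: [[-0.09, -0.996, -0.002], [-0.996, 0.09, -0.0], [0.001, 0.002, -1.0]]
wrist_force: [-0.7, -1.0, 0.7]
gripper_width: 0.552
gripper_force: 0.0
```

servo_tool(targets=[[0, 0, 0, 0, 10], [0, 0, 0, 0, 10], [0, 0, 0, 0, 10], [0, 0, 0, 0, 10], [0, 0, 0, 0, 10]])

```text
time_s: 11.17
tcp_pos: [0.4993, -0.114, 0.0218]
ee_rot: [[-0.09, -0.996, 0.001], [-0.996, 0.09, 0.0], [-0.0, -0.001, -1.0]]
wrist_force: [0.3, -0.4, -0.5]
gripper_width: 0.212
gripper_force: 4.1
```

servo_tool(targets=[[0, 0, 0, 0, 10], [0, 0, 0, 0, 10], [0, 0, 0.8, 0, 10], [0, 0, 1.8, 0, 10], [0, 0, 2.5, 0, 10]])

```text
time_s: 11.58
tcp_pos: [0.4993, -0.114, 0.0977]
ee_rot: [[-0.089, -0.996, 0.001], [-0.996, 0.089, -0.0], [0.0, -0.001, -1.0]]
wrist_force: [0.5, 0.1, -0.6]
gripper_width: 0.196
gripper_force: 30.0
```

servo_tool(targets=[[0.2, 1, 0, 0.1, 10], [0.5, 2.2, 0, 0.2, 10], [0.8, 3.4, 0, 0.3, 10], [1.2, 4.6, 0, 0.4, 10], [1.5, 5.8, 0, 0.5, 10]])

```text
time_s: 12.0
tcp_pos: [0.5443, 0.0617, 0.0962]
ee_rot: [[0.403, -0.915, 0.0], [-0.915, -0.403, 0.0], [0.0, -0.0, -1.0]]
wrist_force: [1.4, 0.6, -0.5]
gripper_width: 0.195
gripper_force: 30.0
```

servo_tool(targets=[[0.3, 1.2, 0, 0.1, 10], [0.7, 2.4, 0, 0.13, 10], [1, 3.6, 0, 0.13, 10], [1.4, 4.8, 0, 0.13, 10], [1.8, 6, 0, 0.13, 10]])

```text
time_s: 12.42
tcp_pos: [0.5978, 0.2418, 0.0958]
ee_rot: [[0.514, -0.858, -0.001], [-0.858, -0.514, -0.0], [-0.0, 0.001, -1.0]]
wrist_force: [0.8, -0.5, -0.4]
gripper_width: 0.197
gripper_force: 30.0
```

servo_tool(targets=[[0.3, 1, 0, 0, 10], [0.6, 2, 0, 0, 10], [0.78, 2.75, 0, 0, 10], [0.78, 2.75, 0, 0, 10], [0.78, 2.75, 0, 0, 10]])

```text
time_s: 12.83
tcp_pos: [0.6208, 0.3236, 0.0949]
ee_rot: [[0.515, -0.857, -0.001], [-0.857, -0.515, -0.001], [-0.0, 0.002, -1.0]]
wrist_force: [-0.1, -0.8, -0.7]
gripper_width: 0.201
gripper_force: 30.0
```

servo_tool(targets=[[0, 0, 0, 0, 10], [0, 0, 0, 0, 10], [0, 0, 0, 0, 10], [0, 0, 0, 0, 10], [0, 0, 0, 0, 10]])

```text
time_s: 13.25
tcp_pos: [0.6215, 0.3218, 0.0965]
ee_rot: [[0.513, -0.858, 0.0], [-0.858, -0.513, 0.0], [-0.0, -0.0, -1.0]]
wrist_force: [-1.3, 0.4, -0.0]
gripper_width: 0.2
gripper_force: 30.0
```

```bash
python3 snap.py 5
```

```text
13.4 [0.62145276 0.32221811 0.09634244] 0.1969553970632306
```

View pics/w5.png

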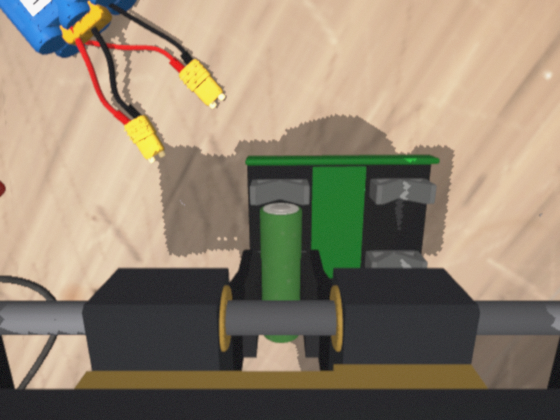

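The green cell (281,205) lines up with the left saddle (280,190). The far wall is at row 160, much as it was at the purple rack. Lowering.

servo_tool(targets=[[0, 0, -0.7, 0, 10], [0, 0, -1.4, 0, 10], [0, 0, -1.9, 0, 10], [0, 0, -2.07, 0, 10], [0, 0, -2.07, 0, 10]])

```text
time_s: 13.82
tcp_pos: [0.6216, 0.3226, 0.0341]
ee_rot: [[0.515, -0.857, 0.0], [-0.857, -0.515, -0.001], [0.0, 0.0, -1.0]]
wrist_force: [0.4, 0.1, -0.1]
gripper_width: 0.195
gripper_force: 30.0
```

servo_tool(targets=[[0, 0, 0, 0, 10], [0, 0, 0, 0, 40], [0, 0, 0, 0, 40], [0, 0, 0, 0, 40], [0, 0, 0, 0, 40]])

```text
time_s: 14.23
tcp_pos: [0.6215, 0.3226, 0.0344]
ee_rot: [[0.514, -0.858, 0.0], [-0.858, -0.514, 0.0], [-0.0, -0.0, -1.0]]
wrist_force: [-0.4, 0.0, 0.2]
gripper_width: 0.41
gripper_force: 0.0
```

servo_tool(targets=[[0, 0, 0, 0, 40], [0, 0, 0.5, 0, 45], [0, 0, 1.3, 0, 50], [0, 0, 2, 0, 50], [0, 0, 2, 0, 50]])

```text
time_s: 14.65
tcp_pos: [0.6241, 0.3241, 0.0997]
ee_rot: [[0.515, -0.857, 0.008], [-0.857, -0.515, 0.005], [0.0, -0.01, -1.0]]
wrist_force: [0.1, 0.2, 0.8]
gripper_width: 0.564
gripper_force: 0.0
```

servo_tool(targets=[[-0.4, -0.6, 0, -0.12, 50], [-0.9, -1.4, 0, -0.24, 50], [-1.4, -2.2, 0, -0.36, 50], [-1.9, -3, 0, -0.48, 50], [-2.4, -3.8, 0, -0.6, 50]])

```text
time_s: 15.07
tcp_pos: [0.5485, 0.2074, 0.0939]
ee_rot: [[-0.066, -0.998, -0.0], [-0.998, 0.066, 0.0], [-0.0, 0.0, -1.0]]
wrist_force: [-0.6, -0.3, -0.5]
gripper_width: 0.579
gripper_force: 0.0
```

servo_tool(targets=[[-0.5, -0.8, 0, -0.12, 50], [-1, -1.6, 0, -0.24, 50], [-1.5, -2.4, 0, -0.36, 50], [-2, -3.2, 0, -0.48, 50], [-2.2, -3.55, 0, -0.6, 50]])

```text
time_s: 15.48
tcp_pos: [0.4805, 0.0994, 0.0938]
ee_rot: [[-0.619, -0.785, -0.003], [-0.785, 0.619, -0.001], [0.002, 0.002, -1.0]]
wrist_force: [-0.5, -0.5, 0.2]
gripper_width: 0.572
gripper_force: 0.0
```

servo_tool(targets=[[0, 0, 0, -0.06, 50], [0, 0, 0, -0.06, 50], [0, 0, 0, -0.06, 50], [0, 0, 0, -0.06, 50], [0, 0, 0, -0.06, 50]])

```text
time_s: 15.9
tcp_pos: [0.4837, 0.1025, 0.094]
ee_rot: [[-0.658, -0.753, 0.0], [-0.753, 0.658, 0.0], [-0.0, -0.0, -1.0]]
wrist_force: [0.3, 0.1, -0.4]
gripper_width: 0.575
gripper_force: 0.0
```

```bash
python3 snap.py 6;python3 gb.py 6
```

```text
16.05 [0.48349509 0.10235178 0.09390714] 0.5739137324159234
wrist [ 73.8 190.5] 2526 [0.5661 0.    ] 121.0
wrist [280.8 221.1] 2539 [0.4815 0.101 ] 48.7
side [293.3 217.1] 80 [ 0.5629 -0.0062] 12.2
side [319.3 249.9] 186 [0.4842 0.1007] 47.6
side [108.2 275.5] 180 [0.9487 0.2515] 152.2
side [255.2 316.2] 1298 [0.5949 0.3109] 156.2
```

servo_tool(targets=[[-0.03, -0.04, -0.8, 0, 50], [-0.03, -0.04, -1.7, 0, 50], [-0.03, -0.04, -2.4, 0, 50], [-0.03, -0.04, -2.43, 0, 50], [-0.03, -0.04, -2.43, 0, 30]])

```text
time_s: 16.47
tcp_pos: [0.4821, 0.1007, 0.0205]
ee_rot: [[-0.659, -0.752, -0.002], [-0.752, 0.659, -0.001], [0.003, 0.001, -1.0]]
wrist_force: [-0.2, -0.5, 0.0]
gripper_width: 0.55
gripper_force: 0.0
```

servo_tool(targets=[[0, 0, 0, 0, 10], [0, 0, 0, 0, 10], [0, 0, 0, 0, 10], [0, 0, 0, 0, 10], [0, 0, 0, 0, 10]])

```text
time_s: 16.88
tcp_pos: [0.4827, 0.101, 0.0218]
ee_rot: [[-0.659, -0.752, 0.001], [-0.752, 0.659, 0.001], [-0.001, -0.0, -1.0]]
wrist_force: [0.8, -0.3, 0.1]
gripper_width: 0.206
gripper_force: 4.4
```

servo_tool(targets=[[0, 0, 0, 0, 10], [0, 0, 0, 0, 10], [0, 0, 0.8, 0, 10], [0, 0, 1.8, 0, 10], [0, 0, 2.5, 0, 10]])

```text
time_s: 17.3
tcp_pos: [0.4827, 0.1009, 0.0976]
ee_rot: [[-0.659, -0.752, 0.001], [-0.752, 0.659, 0.0], [-0.0, -0.001, -1.0]]
wrist_force: [0.6, 0.2, -0.8]
gripper_width: 0.197
gripper_force: 30.0
```

servo_tool(targets=[[0.3, 0.8, 0, 0.12, 10], [0.6, 1.5, 0, 0.24, 10], [0.9, 2.2, 0, 0.36, 10], [1.2, 2.9, 0, 0.48, 10], [1.5, 3.6, 0, 0.6, 10]])

```text
time_s: 17.72
tcp_pos: [0.5275, 0.2096, 0.096]
ee_rot: [[-0.114, -0.993, -0.001], [-0.993, 0.114, -0.0], [0.0, 0.001, -1.0]]
wrist_force: [0.2, -0.4, -0.3]
gripper_width: 0.2
gripper_force: 30.0
```

servo_tool(targets=[[0.3, 0.7, 0, 0.12, 10], [0.6, 1.4, 0, 0.24, 10], [0.8, 2, 0, 0.36, 10], [0.96, 2.48, 0, 0.48, 10], [0.96, 2.48, 0, 0.6, 10]])

```text
time_s: 18.13
tcp_pos: [0.5572, 0.2859, 0.0955]
ee_rot: [[0.469, -0.883, 0.001], [-0.883, -0.469, 0.001], [-0.0, -0.001, -1.0]]
wrist_force: [-0.0, -1.0, -0.7]
gripper_width: 0.195
gripper_force: 30.0
```

servo_tool(targets=[[0, 0, 0, 0.06, 10], [0, 0, 0, 0.06, 10], [0, 0, 0, 0.06, 10], [0, 0, 0, 0.06, 10], [0, 0, 0, 0.06, 10]])

```text
time_s: 18.55
tcp_pos: [0.5562, 0.2829, 0.0961]
ee_rot: [[0.513, -0.858, -0.0], [-0.858, -0.513, -0.0], [0.0, 0.0, -1.0]]
wrist_force: [-0.4, 0.4, 0.6]
gripper_width: 0.2
gripper_force: 30.0
```

```bash
python3 snap.py 7
```

```text
18.7 [0.55628123 0.28305223 0.0962269 ] 0.19859321343628578
```

View pics/w7.png

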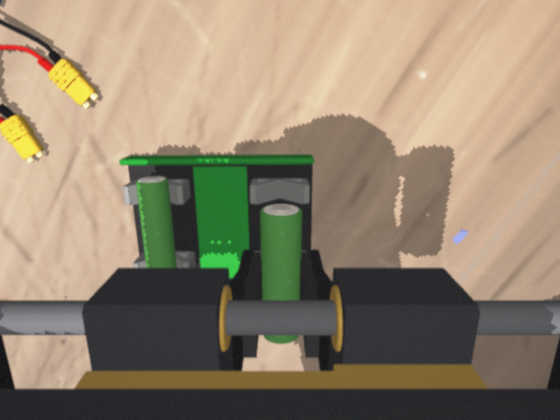

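The first green cell is seated at (153,225). The held one (281,207) lines up with the right saddle (280,190). Lowering, releasing and backing away upward.

servo_tool(targets=[[0, 0, -0.7, 0, 10], [0, 0, -1.4, 0, 10], [0, 0, -1.9, 0, 10], [0, 0, -2.06, 0, 10], [0, 0, -2.06, 0, 10]])

```text
time_s: 19.12
tcp_pos: [0.5565, 0.2833, 0.0342]
ee_rot: [[0.514, -0.858, -0.0], [-0.858, -0.514, -0.001], [0.0, 0.0, -1.0]]
wrist_force: [0.6, 0.2, 0.3]
gripper_width: 0.199
gripper_force: 30.0
```

servo_tool(targets=[[0, 0, 0, 0, 10], [0, 0, 0, 0, 40], [0, 0, 0, 0, 40], [0, 0, 0, 0, 40], [0, 0, 0, 0, 40]])

```text
time_s: 19.53
tcp_pos: [0.5564, 0.2833, 0.0347]
ee_rot: [[0.514, -0.858, 0.0], [-0.858, -0.514, 0.0], [-0.0, -0.001, -1.0]]
wrist_force: [-0.3, -0.4, -1.5]
gripper_width: 0.403
gripper_force: 0.0
```

servo_tool(targets=[[0, 0, 0, 0, 40], [0, 0, 0.5, 0, 45], [0, 0, 1.3, 0, 50], [0, 0, 2.3, 0, 50], [0, 0, 3.3, 0, 50]])

```text
time_s: 19.95
tcp_pos: [0.5559, 0.2828, 0.1339]
ee_rot: [[0.514, -0.858, -0.001], [-0.858, -0.514, -0.001], [0.0, 0.002, -1.0]]
wrist_force: [0.7, 0.1, 0.6]
gripper_width: 0.563
gripper_force: 0.0
```

servo_tool(targets=[[0, -0.8, 0.6, 0, 50], [0, -2, 1.2, 0, 50], [0, -3.2, 1.8, 0, 50], [0, -4.4, 2, 0, 50], [0, -5.6, 2, 0, 50]])

```text
time_s: 20.37
tcp_pos: [0.5571, 0.1142, 0.1961]
ee_rot: [[0.515, -0.857, 0.005], [-0.857, -0.515, 0.002], [0.001, -0.005, -1.0]]
wrist_force: [0.7, -0.5, 0.3]
gripper_width: 0.575
gripper_force: 0.0
```

servo_tool(targets=[[0, -1, 0, 0, 50], [0, -2, 0, 0, 50], [0, -3, 0, 0, 50], [0, -3, 0, 0, 50], [0, -3, 0, 0, 50]])

```text
time_s: 20.78
tcp_pos: [0.5561, 0.0238, 0.1935]
ee_rot: [[0.512, -0.859, 0.0], [-0.859, -0.512, 0.0], [-0.0, -0.0, -1.0]]
wrist_force: [0.8, 0.4, 0.6]
gripper_width: 0.572
gripper_force: 0.0
```

```bash
python3 snap.py 8; python3 - <<'E'
import pickle,cv2,numpy as np
d=pickle.load(open('c8.pkl','rb'))
def crop(n,x,y,w,h):return cv2.resize(d[n]['pixels'][y:y+h,x:x+w,::-1],(400,300),interpolation=cv2.INTER_CUBIC)
im=np.vstack([np.hstack([crop('side',260,130,80,60),crop('side',210,280,100,75)]),np.hstack([crop('scene',347,222,80,60),crop('side',190,170,200,150)])])
cv2.imwrite('pics/end.png',im)
E
```

```text
20.9333 [0.55638356 0.0258969  0.19340444] 0.5787137301328512
```

View pics/end.png

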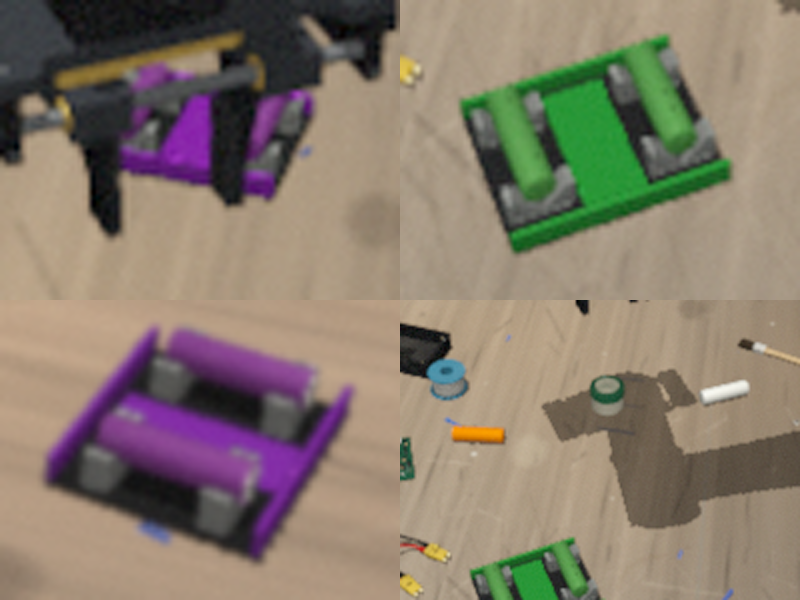

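Both green cells lie in the V saddles at (520,145) and (660,95), and both purple ones at (240,365) and (175,455). The jar and reel are where they stood. I'm checking the lengthwise centring numerically before handing in.

```bash
python3 - <<'E'
import pickle
from h import *
d=pickle.load(open('c8.pkl','rb'));S,C=d['side'],d['scene']
for n,c,o,k,po,q,yw,ends in [('green','side',(210,280),4,(400,0),(.5892,.3035),31,None),('purple','scene',(347,222),5,(0,300),(.5839,-.2883),-9.9,None)]:
    u=np.array([np.cos(np.radians(yw)),np.sin(np.radians(yw))]);v=np.array([-u[1],u[0]])
    for t in(-1,1):
        for e in(-1,1):
            p=np.r_[np.array(q)+t*.038*u+e*.032*v,.021];print(n,t,e,((proj(d[c],p)-o)*k+po).round(0))
        p=np.r_[np.array(q)+t*.038*u,.021];print('   px per 10mm',((proj(d[c],p+np.r_[.01*v,0])-proj(d[c],p))*k).round(1))
E
```

```text
green -1 -1 [641.  53.]
green -1 1 [684. 145.]
   px per 10mm [ 6.8 14.4]
green 1 -1 [505.  97.]
green 1 1 [542. 192.]
   px per 10mm [ 5.9 15. ]
purple -1 -1 [250. 477.]
purple -1 1 [100. 425.]
   px per 10mm [-23.3  -8.1]
purple 1 -1 [311. 385.]
purple 1 1 [168. 340.]
   px per 10mm [-22.2  -7. ]
```

The cell ends match the centred prediction to within about 3 mm, so I'm handing in.

```bash
python3 -c "
from station import r
print(r.finish_job())"
```

```text
the job is handed in; nothing more can be done
None
```

I handed the job in after about 21 s: the two purple cells lie in the purple rack and the two green cells in the green rack, one to a trough and within about 3 mm of midway, with the jar and reel left where they stood.

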